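Find the case with the steel die and set it on the sloped rest

TASK

Of the three identical closed cases on the cutting mat one holds the steel press die and the other two only a light plastic blank; nothing outside tells which, so lift them to feel the weight. Lower the one with the steel die, held in the gripper and not dropped, onto the narrow sloped rest, lying flat and centred with its long side up the slope and its lower end against the lip, and let go. Leave the other two standing flat where they were (put back within about 2 cm if lifted), tip no case over, and do not shift anything else on the bench.

Things in the scene. Friction and masses are not known exactly. Their poses are not given: they have to be found in the camera images.
- case_a: one of three identical closed grey plastic cases with a black seam, 100 (x, long) x 56 (y) x 48 (z) mm; origin at the centre of its underside, z up. Weighs about 0.15-0.2 kg with a plastic blank inside, 0.5-0.7 kg with the steel die. Its walls are stiff: grip it across the 56 mm
- case_b: one of three identical closed grey plastic cases with a black seam, 100 (x, long) x 56 (y) x 48 (z) mm; origin at the centre of its underside, z up. Weighs about 0.15-0.2 kg with a plastic blank inside, 0.5-0.7 kg with the steel die. Its walls are stiff: grip it across the 56 mm
- case_c: one of three identical closed grey plastic cases with a black seam, 100 (x, long) x 56 (y) x 48 (z) mm; origin at the centre of its underside, z up. Weighs about 0.15-0.2 kg with a plastic blank inside, 0.5-0.7 kg with the steel die. Its walls are stiff: grip it across the 56 mm
- deck: fixed steel deck of the sloped rest: plate 44 wide (y), 116 long (x), 8 mm thick, on a post. Origin: mid-width on its top surface, at the inner face of the lip (10 mm high, 4 thick) at its low end, 78 mm above the table; x runs up the 20 degree slope, z is the surface normal. A well-placed case has its origin at x = 50, y = 0, z = 0 mm here, long side along x, either end down
- tray: fixed white tray of small parts, 150 x 110 x 30 mm; origin under its centre; it and the rest may be on either side
- glue_tin: bystander: upright tin with a red label, 80 mm diameter, 90 mm tall; origin at the centre of its underside
- spray_can: bystander: upright spray can with an orange cap, 60 mm diameter, 180 mm tall; origin at the centre of its underside
- tape_roll: bystander: yellow tape roll lying flat, 84 mm diameter, 24 mm tall; origin at the centre of its underside
- awl: bystander: wooden-handled screwdriver lying flat, 150 mm long along its x; origin at about its middle, on the table
- cap: bystander: small orange cap standing mouth up, 42 mm diameter, 32 mm tall; origin at the centre of its underside
- rule: bystander: steel rule lying flat, 30 (x) x 300 (y) x 4 (z) mm; origin at the centre of its underside
Not all that is in view belongs to the job. Leave any orange look-alike of the case_a alone.

How it is judged:
On the way:
1. a case is lowered onto the deck: it touches the deck while the fingers still hold it (((contact force between case_a and deck above 0.4 N and contact force between the fingers and case_a above 0.5 N) or (contact force between case_b and deck above 0.4 N and contact force between the fingers and case_b above 0.5 N) or (contact force between case_c and deck above 0.4 N and contact force between the fingers and case_c above 0.5 N))), for 0.1 s.
At the end, for the whole second after the job is handed in: The case with the steel die (loads the deck over 3.3 N) rests on the deck: flat within 0.07 rad and 5 mm, lengthwise within 0.14 rad, centred within 10 mm, 5 mm or less from its place at the lip (6 up-slope); the other two stand flat within 25 mm of their starts (((x of case_a in the frame of deck between 0.045 and 0.056 m and y of case_a in the frame of deck between -0.01 and 0.01 m and z of case_a in the frame of deck between -0.005 and 0.005 m and angle between the z axis of case_a and the z axis of deck, either way round below 0.07 rad and angle between the x axis of case_a and the x axis of deck, either way round below 0.14 rad and contact force between case_a and deck above 3.3 N and linear speed of each of case_a, case_b, case_c below 0.02 m/s and distance of each of case_b, case_c from where it was at the start of the episode below 0.025 m and angle between each of case_b, case_c's own z axis and vertical below 0.06 rad) or (x of case_b in the frame of deck between 0.045 and 0.056 m and y of case_b in the frame of deck between -0.01 and 0.01 m and z of case_b in the frame of deck between -0.005 and 0.005 m and angle between the z axis of case_b and the z axis of deck, either way round below 0.07 rad and angle between the x axis of case_b and the x axis of deck, either way round below 0.14 rad and contact force between case_b and deck above 3.3 N and linear speed of each of case_b, case_a, case_c below 0.02 m/s and distance of each of case_a, case_c from where it was at the start of the episode below 0.025 m and angle between each of case_a, case_c's own z axis and vertical below 0.06 rad) or (x of case_c in the frame of deck between 0.045 and 0.056 m and y of case_c in the frame of deck between -0.01 and 0.01 m and z of case_c in the frame of deck between -0.005 and 0.005 m and angle between the z axis of case_c and the z axis of deck, either way round below 0.07 rad and angle between the x axis of case_c and the x axis of deck, either way round below 0.14 rad and contact force between case_c and deck above 3.3 N and linear speed of each of case_c, case_a, case_b below 0.02 m/s and distance of each of case_a, case_b from where it was at the start of the episode below 0.025 m and angle between each of case_a, case_b's own z axis and vertical below 0.06 rad))); the robot touches nothing.
It fails at once if a case is tipped over (more than 0.9 rad) (angle between any of case_a, case_b, case_c's own z axis and vertical above 0.9 rad).
It fails at once if another thing on the bench is shifted by more than 30 mm (distance of any of glue_tin, spray_can, tape_roll, awl, cap, rule from where it was at the start of the episode above 0.03 m).
It also fails if it takes over 69 s, if anything falls off the work surface, if the arm or the gripper's body presses on something with over 40 N, if the wrist force passes 120 N, or if a joint passes its speed limit or range.

ROBOT

A 6-joint arm with a two-finger parallel gripper is mounted at the origin on the work surface. World frame = base frame: x ahead of the robot, y to its left, z up, the work surface at z = 0. Lengths are in m, angles in rad, forces in N, time in s.
With the tool pointing down it reaches from about 0.35 to 0.925 m from the base axis. Payload 6.4 kg.
Tool frame: the origin (TCP) lies on the centre line of the jaws, within the pads' length; the fingertips stand 17 mm ahead of it and the grasp point (between the pads) lies 2 mm behind it; z points along the fingers, y is the line along which they close (so a half turn about z gives the same grasp; the last joint's range is limited). The gripper opens to 94 mm and grips with 3 to 60 N. Pads are 16 mm wide; open, the fingers measure 119 mm over their backs; the gripper's body (75 mm by 177 mm) begins 78 mm behind the grasp point.
Start: joints at [-1.321, 0.245, 1.558, -0, 1.339, -0.174], TCP at [0.267, -0.593, 0.222] pointing down, gripper open.
Joint ranges: [-3.13, 3.13], [-1.02, 2.26], [0.13, 2.54], [-0.95, 4.09], [0.21, 2.88], [-2.74, 2.74]. Speed limits (rad/s): [2.57, 2.57, 3.14, 3.14, 3.14, 3.14].

INTERFACE

Orientations are given as a unit quaternion [w, x, y, z].
In Python, from workcell import readout, imaging, manip gives the robot as it stands.
- The arm moves only by the shell command python3 -m handwheel 'ROWS' [FORCE]. ROWS is JSON, a list of rows, each an object with "fingers": the opening, from -1 (shut) to 1 (fully open); "offset": the shift along the tool's x, y, z in mm, a list of three; "turn": the turn, a rotation vector about the tool's x, y, z in rad, a list of three. In form: [{"fingers": fingers, "offset": [x, y, z], "turn": [wx, wy, wz]}, ...]. A call has 1 to 5 rows; each row shifts and turns the commanded pose from where the row before left it, along the tool's axes as they then stand; what a row does not reach is not made up. A row lasts 1/10 s, in which the tool goes at most 50 mm and 8.59 degrees, less where a joint would pass 70% of its speed; a pose out of reach is approached as far as the arm can. A call with a gripper value outside its range is refused whole. The fingers move at their own pace and stop on an object; FORCE is the grip in N (left out, the last holds). Time passes only in rows, so rows that do not move let the fingers close. It gives the time, the measured TCP pose, the force, the opening and the grip force at its end, in the units of the state.
- readout.get_state(): the state, without advancing time (a new reading comes with each control period).
- imaging.read_camera(name): name is "side" or "top"; returns a dict with "img" (480x640x3 uint8, blue, green, red), "K" (3x3 intrinsics, pixels), "rvec" (rotation vector, rad) and "tvec" (3), from world to camera coordinates, as OpenCV has them. Camera axes: x right, y down, z forward; pixel columns grow to the right and rows downward; lengths in m; the calibration is good to about 2 mm. A picture is of the moment at which its call begins. There is no depth.
- manip.sign_off(): hands the job in; it is judged then, once.
The state is a dict: "time": time; "qpos": joint angles; "joint_velocities": joint speeds; "joint_efforts": joint torques, N m; "tool_pos": TCP position; "eef_rot": TCP orientation; "contact_force": force on the tool from outside, world axes, zero at the start; "wrist_torque": the same for the moment, N m; "opening": finger opening in m; "gripper_force": force on a finger pad.
Only numpy, scipy, OpenCV 4.12 (cv2) and the standard library are available. Lean on these libraries where they do the work, as an engineer would, in place of code of your own. Each camera call takes 0.05 s, during which the arm holds its last target. There are 200 camera calls.

## Working session

There is one attempt and no reset: what is moved stays moved. The work goes in short steps, Python scripts to look and compute and a shell command to move; the robot and the scene stay as the last step left them, time stands still between calls to the robot, and variables do not carry over. Pictures are saved under pics/ and viewed, at most 10 in all, crops included, and the job is handed in when it is done.

```bash
mkdir -p pics && ls && python3 - <<'E'
from workcell import readout, imaging
import cv2,numpy as np
for n in("top","side"):
    d=imaging.read_camera(n); cv2.imwrite(f"pics/{n}0.png",d["img"])
    R=cv2.Rodrigues(np.array(d["rvec"],float))[0]; print(n,np.round(d["K"],1).tolist(),(-R.T@np.array(d["tvec"]).ravel()).round(3),R.round(2).tolist())
print(readout.get_state())
E
```

```text
pics
top [[624.6, 0.0, 327.2], [0.0, 624.6, 240.6], [0.0, 0.0, 1.0]] [0.382 0.035 1.409] [[-0.02, -1.0, 0.01], [-1.0, 0.02, -0.09], [0.09, -0.01, -1.0]]
side [[543.4, 0.0, 320.2], [0.0, 543.4, 234.7], [0.0, 0.0, 1.0]] [-0.208  0.768  1.09 ] [[-0.74, -0.68, -0.01], [-0.46, 0.52, -0.72], [0.49, -0.52, -0.69]]
{'time': 0.1, 'qpos': array([-1.32109121e+00,  2.45774129e-01,  1.55883767e+00,  2.25661655e-05,
        1.33867206e+00, -1.74097142e-01]), 'joint_velocities': array([ 0.00080019, -0.00091085, -0.00140419, -0.00027899, -0.00015262,
        0.00174015]), 'joint_efforts': array([-3.47032837e-04, -4.16916561e+01, -3.15525091e+01,  6.86451467e-02,
        3.09992046e-02, -4.60899150e-05]), 'tool_pos': array([ 0.26719   , -0.59201385,  0.22146566]), 'eef_rot': array([-8.45414847e-04,  9.77633037e-01,  2.10316262e-01, -2.09891645e-05]), 'contact_force': array([ 0.02683611, -0.0255946 ,  0.98233114]), 'wrist_torque': array([-0.00037765,  0.02391887,  0.00249429]), 'gripper_force': 0.0, 'opening': 0.0942452197619543}
```

View pics/top0.png

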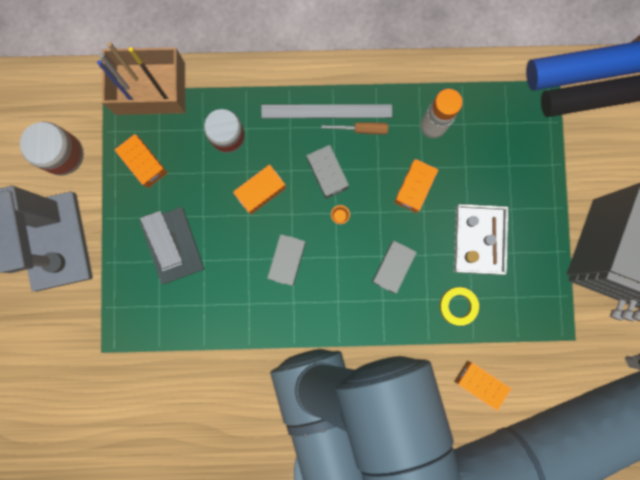

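View pics/side0.png

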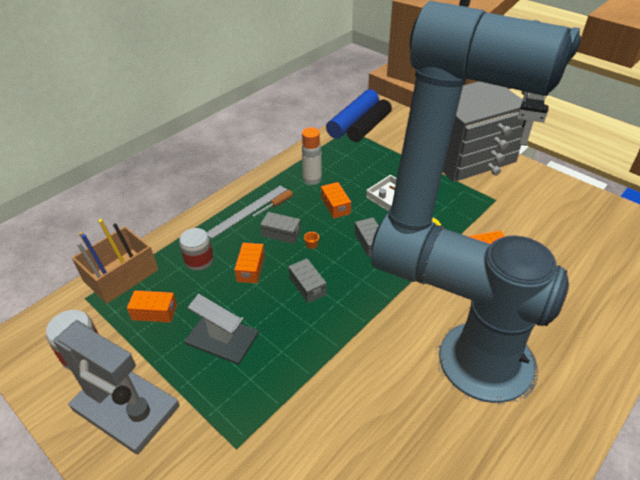

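Top view: grey cases lie at about (327,170), (287,260) and (395,266) px. The sloped rest is at (165,242) on the left, the tray at (482,240), and orange look-alikes are scattered around. Next I'll take close crops and measure.

```bash
cat > h.py <<'E'
import cv2,numpy as np
from workcell import readout, imaging
from scipy.spatial.transform import Rotation as Ro
class Cam:
    def __init__(s,n):
        d=imaging.read_camera(n); s.img=d["img"]; s.K=np.array(d["K"],float)
        s.R=cv2.Rodrigues(np.array(d["rvec"],float))[0]; s.t=np.array(d["tvec"],float).ravel(); s.C=-s.R.T@s.t
    def ray(s,p,z):
        v=s.R.T@np.linalg.inv(s.K)@np.array([p[0],p[1],1.]); return s.C+v*(z-s.C[2])/v[2]
    def proj(s,X): 
        q=s.K@(s.R@np.asarray(X,float)+s.t); return q[:2]/q[2]
E
python3 - <<'E'
from h import *
T=Cam("top");S=Cam("side")
a=cv2.resize(T.img[195:295,120:220],(400,400),interpolation=cv2.INTER_CUBIC)
b=cv2.resize(S.img[280:380,170:270],(400,400),interpolation=cv2.INTER_CUBIC)
cv2.imwrite("pics/deck.png",np.hstack([a,b]))
hsv=cv2.cvtColor(T.img,cv2.COLOR_BGR2HSV)
for nm,(u,v) in dict(a=(327,170),b=(287,260),c=(395,266)).items():
    print(nm,hsv[v,u],[hsv[v+k,u].tolist() for k in(-32,32)])
    m=((hsv[...,1]<60)&(hsv[...,2]>60)).astype(np.uint8)
    n,l=cv2.connectedComponents(m); c=cv2.findContours((l==l[v,u]).astype(np.uint8),0,1)[0][0]
    w=np.array([T.ray(p[0],.048)[:2] for p in c],np.float32)*1000
    (x,y),(p,q),_=r=cv2.minAreaRect(w); B=cv2.boxPoints(r); e=[B[1]-B[0],B[2]-B[1]]; e=max(e,key=np.linalg.norm)
    print(nm,x,y,p,q,np.degrees(np.arctan2(e[1],e[0]))%180,cv2.minAreaRect(c))
E
```

```text
a [ 60   5 158] [[77, 150, 107], [77, 147, 113]]
a 655.8309326171875 14.61355209350586 106.55348205566406 59.61345672607422 23.414927 ((327.37677001953125, 171.17562866210938), (47.79571533203125, 26.93166160583496), 64.79887390136719)
b [ 68   6 167] [[76, 139, 117], [78, 146, 126]]
b 462.60565185546875 109.25484466552734 58.32375717163086 103.56517791748047 162.64061 ((286.16558837890625, 259.63690185546875), (26.749364852905273, 47.516807556152344), 16.389541625976562)
c [ 60   6 166] [[77, 142, 115], [78, 144, 124]]
c 441.27838134765625 -125.6805419921875 58.298160552978516 103.01871490478516 151.67892 ((394.1000671386719, 266.8000183105469), (26.832813262939453, 46.957427978515625), 26.56505012512207)
```

View pics/deck.png

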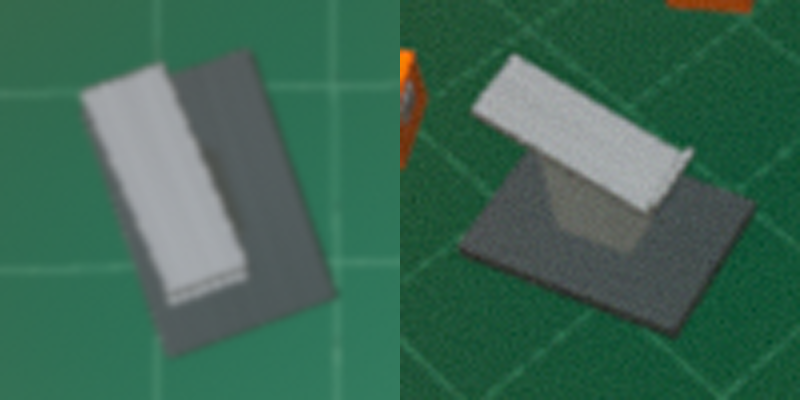

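Left crop (top view): the plate runs from its high end at crop (80,94)/(162,62) to the lip line at crop (167,292)/(246,268). The lip is at the robot-side end. The side crop agrees, with the lip at the right, low end. Next I'll refine and overlay.

```bash
cat > g.py <<'E'
from h import *
def box(c,yaw,L,W,z): 
    u=np.array([np.cos(yaw),np.sin(yaw)]);v=np.array([-u[1],u[0]])
    return [np.r_[np.array(c)+u*a*L/2+v*b*W/2,z] for a,b in((1,1),(1,-1),(-1,-1),(-1,1))]
E
python3 - <<'E'
from g import *
T=Cam("top");S=Cam("side")
hsv=cv2.cvtColor(T.img,cv2.COLOR_BGR2HSV)
print(hsv[165:200:2,335,2], hsv[255,265:310:2,2])
cases={}
for nm,(u,v) in dict(a=(327,170),b=(287,260),c=(395,266)).items():
    m=((hsv[...,1]<60)&(hsv[...,2]>135)).astype(np.uint8)
    n,l=cv2.connectedComponents(m); c=cv2.findContours((l==l[v,u]).astype(np.uint8),0,1)[0][0]
    w=np.array([T.ray(p[0],.048)[:2] for p in c],np.float32)*1000
    r=cv2.minAreaRect(w); (x,y),d,_=r; B=cv2.boxPoints(r); e=max([B[1]-B[0],B[2]-B[1]],key=np.linalg.norm)
    yaw=np.arctan2(e[1],e[0]); cases[nm]=(x/1e3,y/1e3,yaw); print(nm,round(x),round(y),np.round(d),np.degrees(yaw)%180)
f=lambda u,v,z:T.ray((120+(u+.5)/4-.5,195+(v+.5)/4-.5),z)
L1,L2=f(167,292,.078),f(246,268,.078);H1,H2=f(80,94,.1177),f(162,62,.1177)
o=(L1+L2)/2;h=(H1+H2)/2;d=h-o
yaw=np.arctan2(d[1],d[0])
print("deck",o,h,"len",np.linalg.norm(d),"yaw",np.degrees(yaw),[np.degrees(np.arctan2(*(q-p)[1::-1])) for p,q in((L1,H1),(L2,H2),(L2,L1),(H2,H1))],np.linalg.norm(L1-L2),np.linalg.norm(H1-H2))
X=np.array([np.cos(yaw)*np.cos(.349),np.sin(yaw)*np.cos(.349),np.sin(.349)]);Y=np.array([-np.sin(yaw),np.cos(yaw),0])
out=[]
for C,(x0,x1,y0,y1) in((T,(120,440,130,310)),(S,(180,400,190,350))):
    k=4;im=cv2.resize(C.img,None,fx=k,fy=k,interpolation=cv2.INTER_CUBIC)
    pl=lambda P,col:cv2.polylines(im,[np.int32([(C.proj(p)+.5)*k for p in P])],1,col,1)
    for x,y,t in cases.values():
        pl(box((x,y),t,.1,.056,.048),(0,0,255));pl(box((x,y),t,.1,.056,0),(255,0,0))
    pl([o+X*a+Y*b for a,b in((0,.022),(.116,.022),(.116,-.022),(0,-.022))],(0,0,255))
    im=im[y0*k:y1*k,x0*k:x1*k]; out.append(cv2.resize(im,(800,int(im.shape[0]*800/im.shape[1])),interpolation=cv2.INTER_AREA))
cv2.imwrite("pics/ov_t.png",out[0]);cv2.imwrite("pics/ov_s.png",out[1][:600])
E
```

```text
[158 158 158 158 155 158 159 159 158 153 158 160 158 132 101 112 124 127] [120 120 120 120 130 159 166 166 166 166 167 166 166 166 166 166 166 161
 121 118 121 122 121]
a 659 14 [99. 55.] 23.406414
b 463 110 [ 56. 103.] 162.64061
c 441 -127 [ 55. 103.] 151.66878
deck [0.45589827 0.35196743 0.078     ] [0.55972972 0.38649711 0.1177    ] len 0.11640171169825335 yaw 18.39480949306459 [np.float64(18.863840685155576), np.float64(17.941083253723093), np.float64(105.66647411942733), np.float64(110.36685751164912)] 0.04353109769945634 0.04527038395134495
```

View pics/ov_t.png

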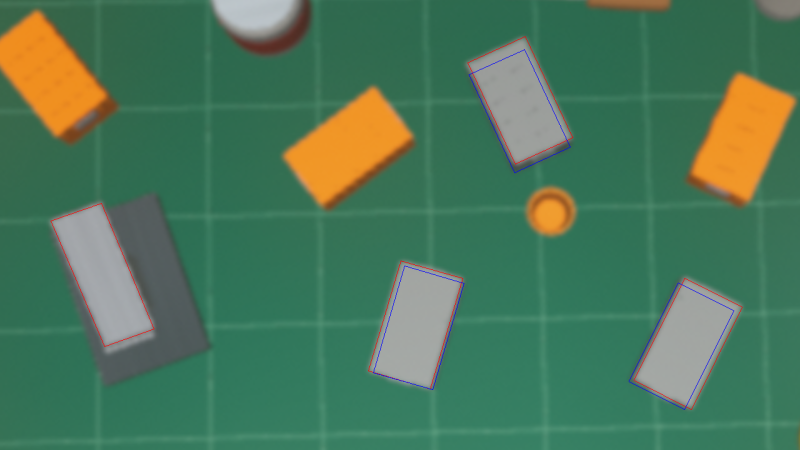

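View pics/ov_s.png

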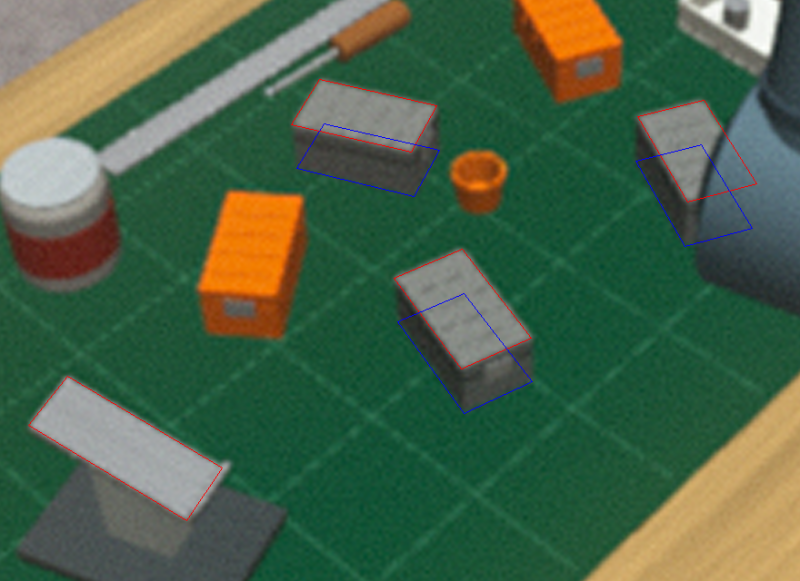

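Overlay check: the predicted boxes and deck outline match in both views (case b at about (463,110) mm, deck origin at (456,352) mm, yaw 18.4°). Going to case c first.

```bash
cat > to.py <<'E'
# usage: to.py x y z yaw_deg tilt_deg : tool-frame offset (mm) and turn (rad) from measured pose to the target
import sys; from h import *
x,y,z,yaw,tilt=map(float,sys.argv[1:]); s=readout.get_state()
q=s["eef_rot"]; R=Ro.from_quat([q[1],q[2],q[3],q[0]])
t=Ro.from_euler("z",yaw,degrees=True)*Ro.from_euler("y",-tilt,degrees=True)*Ro.from_euler("x",180,degrees=True)
d=R.inv().apply(np.array([x,y,z])-s["tool_pos"])*1e3
print("t",round(s["time"],2),"pos",s["tool_pos"].round(4),"off",d.round(1),"turn",(R.inv()*t).as_rotvec().round(3),"F",np.round(s["contact_force"],2),"M",np.round(s["wrist_torque"],3),"open",round(s["opening"],4),"gf",round(s["gripper_force"],1))
E
python3 -m handwheel '[{"fingers":1,"offset":[29,-29,0],"turn":[0,0,0]},{"fingers":1,"offset":[29,-29,0],"turn":[0,0,0]},{"fingers":1,"offset":[29,-29,0],"turn":[0,0,0]},{"fingers":1,"offset":[29,-29,0],"turn":[0,0,0]},{"fingers":1,"offset":[29,-29,0],"turn":[0,0,0]}]' 40
python3 -m handwheel '[{"fingers":1,"offset":[29,-29,0],"turn":[0,0,0]},{"fingers":1,"offset":[29,-29,0],"turn":[0,0,0]},{"fingers":1,"offset":[29,-29,0],"turn":[0,0,0]},{"fingers":1,"offset":[29,-29,0],"turn":[0,0,0]},{"fingers":1,"offset":[29,-29,0],"turn":[0,0,0]}]'
python3 -m handwheel '[{"fingers":1,"offset":[29,-29,0],"turn":[0,0,0]},{"fingers":1,"offset":[29,-29,0],"turn":[0,0,0]},{"fingers":1,"offset":[0,0,0],"turn":[0,0,0.13]},{"fingers":1,"offset":[0,0,0],"turn":[0,0,0.13]},{"fingers":1,"offset":[0,0,0],"turn":[0,0,0.13]}]'
python3 -m handwheel '[{"fingers":1,"offset":[0,0,0],"turn":[0,0,0.13]},{"fingers":1,"offset":[0,0,0],"turn":[0,0,0.13]},{"fingers":1,"offset":[0,0,0],"turn":[0,0,0.13]},{"fingers":1,"offset":[0,0,0],"turn":[0,0,0.13]},{"fingers":1,"offset":[0,0,0],"turn":[0,0,0]}]'
python3 to.py 0.441 -0.127 0.027 -28.3 0
```

```text
time: 0.8
tool_pos: [0.3402, -0.3991, 0.2224]
eef_rot: [0.0, 0.978, 0.21, 0.0]
contact_force: [0.3, 0.0, -0.3]
opening: 0.094
gripper_force: 0.0
time: 1.3
tool_pos: [0.4127, -0.2073, 0.2226]
eef_rot: [0.0, 0.978, 0.21, 0.0]
contact_force: [1.2, -0.0, -0.5]
opening: 0.0936
gripper_force: 0.0
time: 1.8
tool_pos: [0.4415, -0.1316, 0.2225]
eef_rot: [0.0, 1.0, 0.015, 0.0]
contact_force: [-0.1, -0.1, -0.7]
opening: 0.0938
gripper_force: 0.0
time: 2.3
tool_pos: [0.4414, -0.1322, 0.2225]
eef_rot: [-0.0, 0.971, -0.241, 0.0]
contact_force: [1.0, -0.1, 0.1]
opening: 0.0941
gripper_force: 0.0
t 2.3 pos [ 0.4414 -0.1322  0.2225] off [ -2.8  -4.4 195.5] turn [-0.    -0.     0.008] F [ 1.   -0.07  0.07] M [ 0.053  0.019 -0.01 ] open 0.0941 gf 0.0
```

```bash
python3 -m handwheel '[{"fingers":1,"offset":[-3,-4.4,30],"turn":[0,0,0]},{"fingers":1,"offset":[0,0,40],"turn":[0,0,0]},{"fingers":1,"offset":[0,0,40],"turn":[0,0,0]},{"fingers":1,"offset":[0,0,40],"turn":[0,0,0]},{"fingers":1,"offset":[0,0,25],"turn":[0,0,0]}]'
python3 -m handwheel '[{"fingers":1,"offset":[0,0,20],"turn":[0,0,0]},{"fingers":0.1,"offset":[0,0,0],"turn":[0,0,0]},{"fingers":-0.2,"offset":[0,0,0],"turn":[0,0,0]},{"fingers":-1,"offset":[0,0,0],"turn":[0,0,0]},{"fingers":-1,"offset":[0,0,0],"turn":[0,0,0]}]' 40
python3 -m handwheel '[{"fingers":-1,"offset":[0,0,0],"turn":[0,0,0]},{"fingers":-1,"offset":[0,0,0],"turn":[0,0,0]},{"fingers":-1,"offset":[0,0,0],"turn":[0,0,0]}]'
python3 to.py 0.441 -0.127 0.027 -28.3 0
```

```text
time: 2.8
tool_pos: [0.4392, -0.126, 0.0447]
eef_rot: [-0.001, 0.971, -0.239, -0.002]
contact_force: [-0.3, 0.4, -0.1]
opening: 0.0941
gripper_force: 0.0
time: 3.3
tool_pos: [0.4419, -0.1275, 0.0289]
eef_rot: [0.0, 0.971, -0.24, 0.001]
contact_force: [-0.0, -0.2, -0.5]
opening: 0.0651
gripper_force: 0.0
time: 3.6
tool_pos: [0.4417, -0.1272, 0.0285]
eef_rot: [0.0, 0.971, -0.241, 0.001]
contact_force: [-0.4, 2.5, 5.8]
opening: 0.0557
gripper_force: 40.0
t 3.6 pos [ 0.4417 -0.1272  0.0285] off [-0.7  0.2  1.5] turn [-0.    -0.002  0.008] F [-0.41  2.47  5.77] M [ 0.476 -0.002  0.022] open 0.0557 gf 40.0
```

```bash
python3 -m handwheel '[{"fingers":-1,"offset":[0,0,-10],"turn":[0,0,0]},{"fingers":-1,"offset":[0,0,-15],"turn":[0,0,0]},{"fingers":-1,"offset":[0,0,-15],"turn":[0,0,0]},{"fingers":-1,"offset":[0,0,0],"turn":[0,0,0]},{"fingers":-1,"offset":[0,0,0],"turn":[0,0,0]}]'
python3 -m handwheel '[{"fingers":-1,"offset":[0,0,0],"turn":[0,0,0]},{"fingers":-1,"offset":[0,0,0],"turn":[0,0,0]}]'
python3 to.py 0.441 -0.127 0.027 -28.3 0
```

```text
time: 4.1
tool_pos: [0.4406, -0.1269, 0.0674]
eef_rot: [0.0, 0.971, -0.241, 0.0]
contact_force: [-1.1, 0.5, -2.5]
opening: 0.0558
gripper_force: 40.0
time: 4.3
tool_pos: [0.4401, -0.1265, 0.0666]
eef_rot: [-0.0, 0.971, -0.241, -0.001]
contact_force: [-0.1, 0.5, -1.5]
opening: 0.056
gripper_force: 40.0
t 4.3 pos [ 0.4401 -0.1265  0.0666] off [ 1.1  0.  39.6] turn [0.    0.002 0.008] F [-0.14  0.5  -1.54] M [0.092 0.008 0.007] open 0.056 gf 40.0
```

About 2 N, so this one is a light blank. Putting it back.

```bash
python3 -m handwheel '[{"fingers":-1,"offset":[0,0,20],"turn":[0,0,0]},{"fingers":-1,"offset":[0,0,12],"turn":[0,0,0]},{"fingers":-1,"offset":[0,0,5],"turn":[0,0,0]},{"fingers":-1,"offset":[0,0,0],"turn":[0,0,0]},{"fingers":-1,"offset":[0,0,1],"turn":[0,0,0]}]'
python3 -m handwheel '[{"fingers":-1,"offset":[0,0,0.5],"turn":[0,0,0]},{"fingers":0,"offset":[0,0,0],"turn":[0,0,0]},{"fingers":0.5,"offset":[0,0,0],"turn":[0,0,0]},{"fingers":1,"offset":[0,0,0],"turn":[0,0,0]},{"fingers":1,"offset":[0,0,0],"turn":[0,0,0]}]'
python3 -m handwheel '[{"fingers":1,"offset":[0,0,-10],"turn":[0,0,0]},{"fingers":1,"offset":[0,0,-20],"turn":[0,0,0]},{"fingers":1,"offset":[0,0,-35],"turn":[0,0,0]},{"fingers":1,"offset":[0,0,-35],"turn":[0,0,0]},{"fingers":1,"offset":[0,0,-30],"turn":[0,0,0]}]'
python3 to.py 0.463 0.110 0.150 -17.4 0
```

```text
time: 4.8
tool_pos: [0.4412, -0.1271, 0.0297]
eef_rot: [0.0, 0.971, -0.241, 0.0]
contact_force: [0.6, -0.0, -2.2]
opening: 0.0559
gripper_force: 40.0
time: 5.3
tool_pos: [0.4411, -0.1271, 0.0293]
eef_rot: [0.0, 0.971, -0.241, 0.0]
contact_force: [-0.1, -0.6, 0.5]
opening: 0.0761
gripper_force: 0.0
time: 5.8
tool_pos: [0.4412, -0.1271, 0.1617]
eef_rot: [0.0, 0.971, -0.241, 0.001]
contact_force: [0.9, 0.1, 0.1]
opening: 0.0943
gripper_force: 0.0
t 5.8 pos [ 0.4412 -0.1271  0.1617] off [ -91.5 -219.8   11.4] turn [ 0.    -0.002 -0.182] F [0.93 0.15 0.08] M [ 0.058 -0.033  0.039] open 0.0943 gf 0.0
```

```bash
python3 -m handwheel '[{"fingers":1,"offset":[-18,-44,0],"turn":[0,0,0]},{"fingers":1,"offset":[-18,-44,0],"turn":[0,0,0]},{"fingers":1,"offset":[-18,-44,0],"turn":[0,0,0]},{"fingers":1,"offset":[-18,-44,0],"turn":[0,0,0]},{"fingers":1,"offset":[-18,-44,0],"turn":[0,0,0]}]'
python3 -m handwheel '[{"fingers":1,"offset":[0,0,0],"turn":[0,0,-0.09]},{"fingers":1,"offset":[0,0,0],"turn":[0,0,-0.09]},{"fingers":1,"offset":[0,0,0],"turn":[0,0,0]}]'
python3 to.py 0.463 0.110 0.027 -17.4 0
```

```text
time: 6.3
tool_pos: [0.4641, 0.1116, 0.1601]
eef_rot: [-0.0, 0.971, -0.241, 0.001]
contact_force: [1.0, -0.7, -0.4]
opening: 0.0939
gripper_force: 0.0
time: 6.6
tool_pos: [0.4641, 0.1102, 0.1597]
eef_rot: [-0.0, 0.988, -0.152, 0.0]
contact_force: [0.9, -1.0, 0.6]
opening: 0.0941
gripper_force: 0.0
t 6.6 pos [0.4641 0.1102 0.1597] off [ -1.1   0.5 132.7] turn [-0.    -0.001 -0.002] F [ 0.89 -0.99  0.61] M [ 0.024 -0.017  0.01 ] open 0.0941 gf 0.0
```

```bash
python3 -m handwheel '[{"fingers":1,"offset":[-1,0.5,40],"turn":[0,0,0]},{"fingers":1,"offset":[0,0,40],"turn":[0,0,0]},{"fingers":1,"offset":[0,0,30],"turn":[0,0,0]},{"fingers":1,"offset":[0,0,15],"turn":[0,0,0]},{"fingers":1,"offset":[0,0,8],"turn":[0,0,0]}]'
python3 -m handwheel '[{"fingers":0.1,"offset":[0,0,0],"turn":[0,0,0]},{"fingers":-0.2,"offset":[0,0,0],"turn":[0,0,0]},{"fingers":-1,"offset":[0,0,0],"turn":[0,0,0]},{"fingers":-1,"offset":[0,0,0],"turn":[0,0,0]},{"fingers":-1,"offset":[0,0,0],"turn":[0,0,0]}]' 40
python3 -m handwheel '[{"fingers":-1,"offset":[0,0,0],"turn":[0,0,0]},{"fingers":-1,"offset":[0,0,0],"turn":[0,0,0]}]'
python3 to.py 0.463 0.110 0.027 -17.4 0
python3 -m handwheel '[{"fingers":-1,"offset":[0,0,-10],"turn":[0,0,0]},{"fingers":-1,"offset":[0,0,-15],"turn":[0,0,0]},{"fingers":-1,"offset":[0,0,-15],"turn":[0,0,0]},{"fingers":-1,"offset":[0,0,0],"turn":[0,0,0]},{"fingers":-1,"offset":[0,0,0],"turn":[0,0,0]}]'
python3 -m handwheel '[{"fingers":-1,"offset":[0,0,0],"turn":[0,0,0]},{"fingers":-1,"offset":[0,0,0],"turn":[0,0,0]}]'
python3 to.py 0.463 0.110 0.027 -17.4 0
```

```text
time: 7.1
tool_pos: [0.462, 0.1091, 0.0247]
eef_rot: [0.0, 0.988, -0.154, -0.001]
contact_force: [-0.5, -0.4, -0.0]
opening: 0.094
gripper_force: 0.0
time: 7.6
tool_pos: [0.4637, 0.1098, 0.0268]
eef_rot: [-0.001, 0.988, -0.153, 0.001]
contact_force: [1.6, 5.0, 1.2]
opening: 0.0577
gripper_force: 1.9
time: 7.8
tool_pos: [0.4638, 0.1099, 0.0268]
eef_rot: [-0.001, 0.988, -0.153, 0.001]
contact_force: [0.3, 3.5, 4.9]
opening: 0.0559
gripper_force: 40.0
t 7.8 pos [0.4638 0.1099 0.0268] off [-0.8  0.1 -0.2] turn [-0.001 -0.001 -0.003] F [0.26 3.46 4.93] M [ 0.604 -0.047 -0.052] open 0.0559 gf 40.0
time: 8.3
tool_pos: [0.462, 0.1093, 0.0652]
eef_rot: [0.0, 0.988, -0.152, -0.001]
contact_force: [-0.5, -0.1, -4.9]
opening: 0.0558
gripper_force: 40.0
time: 8.5
tool_pos: [0.4619, 0.1094, 0.0648]
eef_rot: [0.0, 0.988, -0.153, -0.001]
contact_force: [-0.1, 0.1, -6.1]
opening: 0.0551
gripper_force: 40.0
t 8.5 pos [0.4619 0.1094 0.0648] off [ 1.  -0.9 37.8] turn [ 0.001  0.002 -0.003] F [-0.07  0.08 -6.07] M [0.047 0.005 0.024] open 0.0551 gf 40.0
```

About 6 N, so case b holds the steel die. Computing the placement pose.

```bash
python3 -m handwheel '[{"fingers":-1,"offset":[0,0,-30],"turn":[0,0,0]},{"fingers":-1,"offset":[0,0,-40],"turn":[0,0,0]},{"fingers":-1,"offset":[0,0,-40],"turn":[0,0,0]},{"fingers":-1,"offset":[0,0,-30],"turn":[0,0,0]},{"fingers":-1,"offset":[0,0,0],"turn":[0,0,0]}]' 55
cat > place.py <<'E'
import sys,subprocess; from h import *
xs,hn=float(sys.argv[1]),float(sys.argv[2])   # mm along slope, mm of TCP along normal
o=np.array([.4559,.3520,.078]);yaw=np.radians(18.4);a=np.radians(20)
u=np.array([np.cos(yaw),np.sin(yaw),0]);k=np.array([0,0,1])
p=o+xs/1e3*(np.cos(a)*u+np.sin(a)*k)+hn/1e3*(np.cos(a)*k-np.sin(a)*u)
print(p.round(4)); subprocess.run(["python3","to.py",*map(str,p),"18.4","20"])
E
python3 place.py 53 86.8
```

```text
time: 9.0
tool_pos: [0.4658, 0.1095, 0.2103]
eef_rot: [-0.001, 0.988, -0.152, 0.005]
contact_force: [1.4, -0.4, -6.1]
opening: 0.0555
gripper_force: 55.0
t 9.0 pos [0.4658 0.1095 0.2103] off [ -66.5 -240.    32.6] turn [ 0.11   0.328 -0.62 ] F [ 1.39 -0.44 -6.08] M [ 0.072 -0.035 -0.005] open 0.0555 gf 55.0
[0.475  0.3583 0.1777]
```

```bash
python3 -m handwheel '[{"fingers":-1,"offset":[-11,-40,0],"turn":[0,0,0]},{"fingers":-1,"offset":[-11,-40,0],"turn":[0,0,0]},{"fingers":-1,"offset":[-11,-40,0],"turn":[0,0,0]},{"fingers":-1,"offset":[-11,-40,0],"turn":[0,0,0]},{"fingers":-1,"offset":[-11,-40,0],"turn":[0,0,0]}]'
python3 -m handwheel '[{"fingers":-1,"offset":[-11,-40,0],"turn":[0,0,0]},{"fingers":-1,"offset":[0,0,0],"turn":[0.018,0.055,-0.103]},{"fingers":-1,"offset":[0,0,0],"turn":[0.018,0.055,-0.103]},{"fingers":-1,"offset":[0,0,0],"turn":[0.018,0.055,-0.103]},{"fingers":-1,"offset":[0,0,0],"turn":[0.018,0.055,-0.103]}]'
python3 -m handwheel '[{"fingers":-1,"offset":[0,0,0],"turn":[0.018,0.055,-0.103]},{"fingers":-1,"offset":[0,0,0],"turn":[0.018,0.055,-0.103]},{"fingers":-1,"offset":[0,0,0],"turn":[0,0,0]},{"fingers":-1,"offset":[0,0,0],"turn":[0,0,0]}]'
python3 place.py 53 66.8
```

```text
time: 9.5
tool_pos: [0.4692, 0.3178, 0.2023]
eef_rot: [0.001, 0.988, -0.152, -0.002]
contact_force: [0.7, -0.2, -5.3]
opening: 0.0558
gripper_force: 55.0
time: 10.0
tool_pos: [0.4706, 0.3577, 0.2018]
eef_rot: [-0.017, 0.992, 0.056, 0.111]
contact_force: [0.2, 0.1, -5.4]
opening: 0.0554
gripper_force: 55.0
time: 10.4
tool_pos: [0.4712, 0.3575, 0.2033]
eef_rot: [-0.027, 0.974, 0.155, 0.165]
contact_force: [0.8, -0.1, -5.1]
opening: 0.0559
gripper_force: 55.0
t 10.4 pos [0.4712 0.3575 0.2033] off [-4.5  0.4 45.5] turn [ 0.001  0.013 -0.005] F [ 0.77 -0.11 -5.05] M [-0.151  0.416  0.013] open 0.0559 gf 55.0
[0.4815 0.3605 0.1589]
```

```bash
python3 -m handwheel '[{"fingers":-1,"offset":[-4.5,0.4,15],"turn":[0,0.013,-0.005]},{"fingers":-1,"offset":[0,0,20],"turn":[0,0,0]},{"fingers":-1,"offset":[0,0,20],"turn":[0,0,0]},{"fingers":-1,"offset":[0,0,15],"turn":[0,0,0]},{"fingers":-1,"offset":[0,0,0],"turn":[0,0,0]}]'
python3 -m handwheel '[{"fingers":-1,"offset":[0,0,0],"turn":[0,0,0]},{"fingers":-1,"offset":[0,0,0],"turn":[0,0,0]}]'
python3 place.py 53 26.8
python3 - <<'E'
from h import *
T=Cam("top");S=Cam("side")
a=cv2.resize(T.img[180:300,110:230],(400,400),interpolation=cv2.INTER_CUBIC)
b=cv2.resize(S.img[270:370,170:270],(400,400),interpolation=cv2.INTER_CUBIC)
cv2.imwrite("pics/hover.png",np.hstack([a,b]))
E
```

```text
time: 10.9
tool_pos: [0.4902, 0.3633, 0.1351]
eef_rot: [-0.027, 0.972, 0.157, 0.171]
contact_force: [0.8, -0.4, -5.4]
opening: 0.0553
gripper_force: 55.0
time: 11.1
tool_pos: [0.4919, 0.3645, 0.1397]
eef_rot: [-0.028, 0.971, 0.158, 0.175]
contact_force: [0.3, -0.8, -5.5]
opening: 0.0555
gripper_force: 55.0
t 11.1 pos [0.4919 0.3645 0.1397] off [-4.   0.5 18.2] turn [-0.001 -0.007  0.001] F [ 0.34 -0.82 -5.53] M [-0.177  0.453  0.02 ] open 0.0555 gf 55.0
[0.4945 0.3648 0.1213]
```

View pics/hover.png

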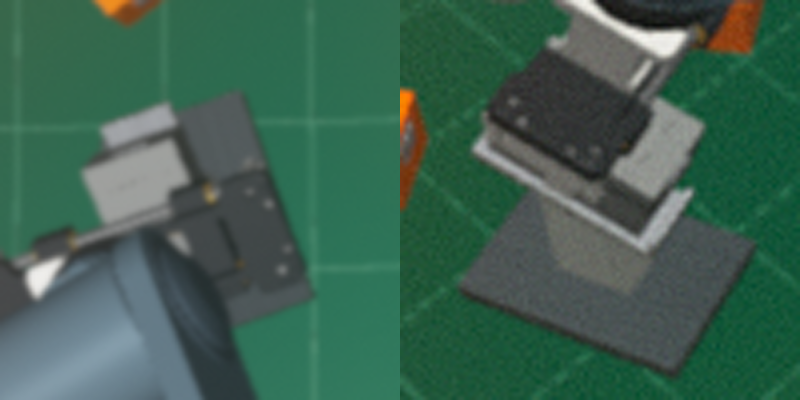

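Hover picture: the case sits just above the deck, aligned with it (side crop: its lower end is near the lip at about (660,230)). Lowering.

```bash
python3 -m handwheel '[{"fingers":-1,"offset":[-1.5,0.2,5],"turn":[0,-0.007,0]},{"fingers":-1,"offset":[-1,0.2,4],"turn":[0,0,0]},{"fingers":-1,"offset":[0,0,3],"turn":[0,0,0]},{"fingers":-1,"offset":[0,0,0],"turn":[0,0,0]},{"fingers":-1,"offset":[0,0,0],"turn":[0,0,0]}]'
python3 place.py 53 26.8
python3 -m handwheel '[{"fingers":-1,"offset":[0,0,2],"turn":[0,0,0]},{"fingers":-1,"offset":[0,0,0],"turn":[0,0,0]},{"fingers":-1,"offset":[0,0,0],"turn":[0,0,0]}]'
python3 place.py 53 26.8
```

```text
time: 11.7
tool_pos: [0.4931, 0.3643, 0.1264]
eef_rot: [-0.028, 0.972, 0.158, 0.171]
contact_force: [0.2, -0.5, -5.5]
opening: 0.0555
gripper_force: 55.0
t 11.7 pos [0.4931 0.3643 0.1264] off [-0.3 -0.1  5.3] turn [-0.     0.002  0.002] F [ 0.15 -0.55 -5.53] M [-0.147  0.448 -0.027] open 0.0555 gf 55.0
[0.4945 0.3648 0.1213]
time: 12.0
tool_pos: [0.4938, 0.3646, 0.1247]
eef_rot: [-0.028, 0.972, 0.158, 0.171]
contact_force: [0.6, 0.7, -6.7]
opening: 0.0559
gripper_force: 55.0
t 12.0 pos [0.4938 0.3646 0.1247] off [-0.5 -0.   3.5] turn [-0.     0.001  0.002] F [ 0.62  0.66 -6.65] M [-0.203  0.461  0.066] open 0.0559 gf 55.0
[0.4945 0.3648 0.1213]
```

```bash
python3 -m handwheel '[{"fingers":-1,"offset":[0,0,1],"turn":[0,0,0]},{"fingers":-1,"offset":[0,0,1],"turn":[0,0,0]},{"fingers":-1,"offset":[0,0,0],"turn":[0,0,0]},{"fingers":-1,"offset":[0,0,0],"turn":[0,0,0]}]'
python3 place.py 53 26.8
python3 -m handwheel '[{"fingers":-1,"offset":[0,0,1],"turn":[0,0,0]},{"fingers":-1,"offset":[0,0,0],"turn":[0,0,0]},{"fingers":-1,"offset":[0,0,0],"turn":[0,0,0]}]'
python3 place.py 53 26.8
```

```text
time: 12.4
tool_pos: [0.4944, 0.3648, 0.1228]
eef_rot: [-0.028, 0.972, 0.158, 0.171]
contact_force: [0.1, 0.4, -5.8]
opening: 0.0556
gripper_force: 55.0
t 12.4 pos [0.4944 0.3648 0.1228] off [-0.5 -0.1  1.4] turn [-0.     0.002  0.002] F [ 0.1   0.38 -5.79] M [-0.139  0.444 -0.031] open 0.0556 gf 55.0
[0.4945 0.3648 0.1213]
time: 12.7
tool_pos: [0.4947, 0.3649, 0.1219]
eef_rot: [-0.028, 0.972, 0.158, 0.171]
contact_force: [-0.7, 0.1, -5.1]
opening: 0.0556
gripper_force: 55.0
t 12.7 pos [0.4947 0.3649 0.1219] off [-0.4 -0.1  0.4] turn [-0.     0.002  0.002] F [-0.69  0.15 -5.11] M [-0.141  0.459  0.015] open 0.0556 gf 55.0
[0.4945 0.3648 0.1213]
```

```bash
python3 -m handwheel '[{"fingers":-1,"offset":[0,0,1],"turn":[0,0,0]},{"fingers":-1,"offset":[0,0,0],"turn":[0,0,0]},{"fingers":-1,"offset":[0,0,0],"turn":[0,0,0]}]'
python3 place.py 53 26.8
python3 -m handwheel '[{"fingers":-1,"offset":[0,0,0.7],"turn":[0,0,0]},{"fingers":-1,"offset":[0,0,0],"turn":[0,0,0]},{"fingers":-1,"offset":[0,0,0],"turn":[0,0,0]}]'
python3 place.py 53 26.8
```

```text
time: 13.0
tool_pos: [0.4951, 0.365, 0.121]
eef_rot: [-0.028, 0.972, 0.158, 0.171]
contact_force: [0.4, -0.5, -5.4]
opening: 0.0554
gripper_force: 55.0
t 13.0 pos [0.4951 0.365  0.121 ] off [-0.5 -0.  -0.5] turn [-0.     0.001  0.002] F [ 0.37 -0.5  -5.37] M [-0.128  0.485 -0.046] open 0.0554 gf 55.0
[0.4945 0.3648 0.1213]
time: 13.3
tool_pos: [0.4952, 0.365, 0.1209]
eef_rot: [-0.028, 0.972, 0.158, 0.171]
contact_force: [-5.1, -3.1, -0.2]
opening: 0.0556
gripper_force: 55.0
t 13.3 pos [0.4952 0.365  0.1209] off [-0.5 -0.1 -0.6] turn [-0.     0.002  0.002] F [-5.14 -3.12 -0.2 ] M [-0.39   0.739  0.001] open 0.0556 gf 55.0
[0.4945 0.3648 0.1213]
```

Contact made, about 6–7 N on the deck. Now easing it down-slope to find the lip.

```bash
for i in 1; do :; done
python3 -m handwheel '[{"fingers":-1,"offset":[-1,0,-0.1],"turn":[0,0,0]},{"fingers":-1,"offset":[0,0,0],"turn":[0,0,0]},{"fingers":-1,"offset":[0,0,0],"turn":[0,0,0]}]'
python3 place.py 50 26.8
python3 -m handwheel '[{"fingers":-1,"offset":[-1,0,0],"turn":[0,0,0]},{"fingers":-1,"offset":[0,0,0],"turn":[0,0,0]},{"fingers":-1,"offset":[0,0,0],"turn":[0,0,0]}]'
python3 place.py 50 26.8
```

```text
time: 13.6
tool_pos: [0.4948, 0.365, 0.1207]
eef_rot: [-0.028, 0.972, 0.158, 0.171]
contact_force: [-1.5, -1.4, -1.4]
opening: 0.0557
gripper_force: 55.0
t 13.6 pos [0.4948 0.365  0.1207] off [-3.2  0.  -0.7] turn [-0.001  0.     0.002] F [-1.47 -1.43 -1.4 ] M [-0.115  0.394 -0.001] open 0.0557 gf 55.0
[0.4918 0.3639 0.1203]
time: 13.9
tool_pos: [0.4942, 0.3648, 0.1205]
eef_rot: [-0.028, 0.972, 0.158, 0.172]
contact_force: [0.7, 0.7, 0.2]
opening: 0.0557
gripper_force: 55.0
t 13.9 pos [0.4942 0.3648 0.1205] off [-2.5  0.1 -0.7] turn [-0.001 -0.001  0.002] F [0.67 0.68 0.2 ] M [ 0.067 -0.029  0.013] open 0.0557 gf 55.0
[0.4918 0.3639 0.1203]
```

```bash
python3 -m handwheel '[{"fingers":-1,"offset":[-1,0,0],"turn":[0,0,0]},{"fingers":-1,"offset":[0,0,0],"turn":[0,0,0]},{"fingers":-1,"offset":[0,0,0],"turn":[0,0,0]}]'
python3 place.py 50 26.8
python3 -m handwheel '[{"fingers":-1,"offset":[-1,0,0],"turn":[0,0,0]},{"fingers":-1,"offset":[0,0,0],"turn":[0,0,0]},{"fingers":-1,"offset":[0,0,0],"turn":[0,0,0]}]'
python3 place.py 50 26.8
python3 - <<'E'
from h import *
S=Cam("side")
cv2.imwrite("pics/contact.png",cv2.resize(S.img[290:360,190:270],(800,700),interpolation=cv2.INTER_CUBIC)[50:650])
E
```

```text
time: 14.2
tool_pos: [0.4938, 0.3647, 0.1204]
eef_rot: [-0.028, 0.972, 0.158, 0.172]
contact_force: [4.4, 1.7, -2.7]
opening: 0.0556
gripper_force: 55.0
t 14.2 pos [0.4938 0.3647 0.1204] off [-2.1  0.1 -0.7] turn [-0.001 -0.002  0.002] F [ 4.39  1.72 -2.66] M [ 0.332 -0.592  0.07 ] open 0.0556 gf 55.0
[0.4918 0.3639 0.1203]
time: 14.5
tool_pos: [0.4937, 0.3647, 0.1205]
eef_rot: [-0.028, 0.972, 0.158, 0.173]
contact_force: [7.0, 3.1, -3.5]
opening: 0.0554
gripper_force: 55.0
t 14.5 pos [0.4937 0.3647 0.1205] off [-2.   0.1 -0.5] turn [-0.001 -0.004  0.002] F [ 7.04  3.08 -3.54] M [ 0.514 -0.993  0.183] open 0.0554 gf 55.0
[0.4918 0.3639 0.1203]
```

View pics/contact.png

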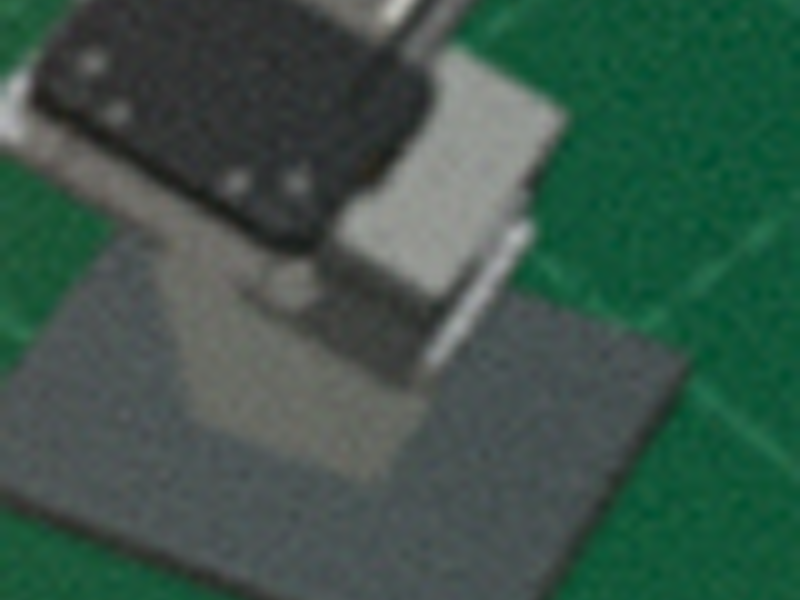

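Picture: the case's lower end is hard against the lip (the lip's bright top edge at about (480,290)). Force rises with no motion, so it is seated. Easing off and releasing.

```bash
python3 -m handwheel '[{"fingers":-1,"offset":[1.5,0,0],"turn":[0,0,0]},{"fingers":-1,"offset":[0,0,0.3],"turn":[0,0,0]},{"fingers":-1,"offset":[0,0,0],"turn":[0,0,0]}]'
python3 place.py 50 26.8
python3 -m handwheel '[{"fingers":0.3,"offset":[0,0,0],"turn":[0,0,0]},{"fingers":0.6,"offset":[0,0,0],"turn":[0,0,0]},{"fingers":1,"offset":[0,0,0],"turn":[0,0,0]},{"fingers":1,"offset":[0,0,0],"turn":[0,0,0]},{"fingers":1,"offset":[0,0,0],"turn":[0,0,0]}]'
python3 -m handwheel '[{"fingers":1,"offset":[0,0,-8],"turn":[0,0,0]},{"fingers":1,"offset":[0,0,-20],"turn":[0,0,0]},{"fingers":1,"offset":[0,0,-30],"turn":[0,0,0]},{"fingers":1,"offset":[0,0,-40],"turn":[0,0,0]},{"fingers":1,"offset":[0,0,-40],"turn":[0,0,0]}]'
python3 to.py 0.38 0.05 0.33 18.4 20
```

```text
time: 14.85
tool_pos: [0.4939, 0.3647, 0.1204]
eef_rot: [-0.028, 0.972, 0.158, 0.172]
contact_force: [1.0, 1.1, 3.8]
opening: 0.0558
gripper_force: 55.0
t 14.85 pos [0.4939 0.3647 0.1204] off [-2.1  0.1 -0.7] turn [-0.001 -0.001  0.002] F [1.   1.08 3.76] M [ 0.227 -0.359  0.089] open 0.0558 gf 55.0
[0.4918 0.3639 0.1203]
time: 15.35
tool_pos: [0.4929, 0.3642, 0.119]
eef_rot: [-0.028, 0.972, 0.158, 0.17]
contact_force: [0.7, 0.1, 0.0]
opening: 0.0897
gripper_force: 0.0
time: 15.85
tool_pos: [0.4476, 0.3491, 0.2504]
eef_rot: [-0.028, 0.972, 0.158, 0.17]
contact_force: [0.4, 0.7, 0.8]
opening: 0.0936
gripper_force: 0.0
t 15.85 pos [0.4476 0.3491 0.2504] off [-122.5  262.2 -128.8] turn [-0.     0.002  0.002] F [0.44 0.69 0.8 ] M [-0.021  0.049  0.011] open 0.0936 gf 0.0
```

Backing the arm away for an unobstructed check.

```bash
python3 -m handwheel '[{"fingers":1,"offset":[0,0,-40],"turn":[0,0,0]},{"fingers":1,"offset":[0,40,-10],"turn":[0,0,0]},{"fingers":1,"offset":[0,45,-10],"turn":[0,0,0]},{"fingers":1,"offset":[0,45,0],"turn":[0,0,0]},{"fingers":1,"offset":[0,45,0],"turn":[0,0,0]}]'
python3 -m handwheel '[{"fingers":1,"offset":[0,45,0],"turn":[0,0,0]},{"fingers":1,"offset":[0,45,0],"turn":[0,0,0]},{"fingers":1,"offset":[0,45,0],"turn":[0,0,0]},{"fingers":1,"offset":[0,45,0],"turn":[0,0,0]},{"fingers":1,"offset":[0,0,0],"turn":[0,0,0]}]'
python3 - <<'E'
from h import *
T=Cam("top");S=Cam("side")
o=np.array([.4559,.3520,.078]);yaw=np.radians(18.4);a=np.radians(20)
u=np.array([np.cos(yaw),np.sin(yaw),0]);k=np.array([0,0,1]);X=np.cos(a)*u+np.sin(a)*k;N=np.cos(a)*k-np.sin(a)*u;Y=np.cross(N,X)
out=[]
for C,(x0,y0) in((T,(110,180)),(S,(165,265))):
    im=cv2.resize(C.img,None,fx=4,fy=4,interpolation=cv2.INTER_CUBIC)
    cv2.polylines(im,[np.int32([(C.proj(o+X*p+Y*q+N*.048)+.5)*4 for p,q in((0,.028),(.1,.028),(.1,-.028),(0,-.028))])],1,(0,0,255),1)
    out.append(im[y0*4:y0*4+480,x0*4:x0*4+400])
cv2.imwrite("pics/end.png",np.hstack(out))
hsv=cv2.cvtColor(T.img,cv2.COLOR_BGR2HSV)
m=((hsv[...,1]<60)&(hsv[...,2]>135)).astype(np.uint8);n,l=cv2.connectedComponents(m)
for u,v in((327,170),(395,266)):
    if not m[v,u]: print("hidden",u,v);continue
    c=cv2.findContours((l==l[v,u]).astype(np.uint8),0,1)[0][0];print(cv2.minAreaRect(np.array([T.ray(p[0],.048)[:2] for p in c],np.float32)*1000))
E
```

```text
time: 16.35
tool_pos: [0.4847, 0.1757, 0.3069]
eef_rot: [-0.028, 0.972, 0.159, 0.172]
contact_force: [1.7, 0.7, 0.5]
opening: 0.094
gripper_force: 0.0
time: 16.85
tool_pos: [0.5426, 0.0019, 0.3059]
eef_rot: [-0.027, 0.973, 0.155, 0.171]
contact_force: [0.2, 0.2, -0.7]
opening: 0.0941
gripper_force: 0.0
((658.907470703125, 14.019752502441406), (98.87603759765625, 55.20154571533203), 23.2332706451416)
hidden 395 266
```

View pics/end.png

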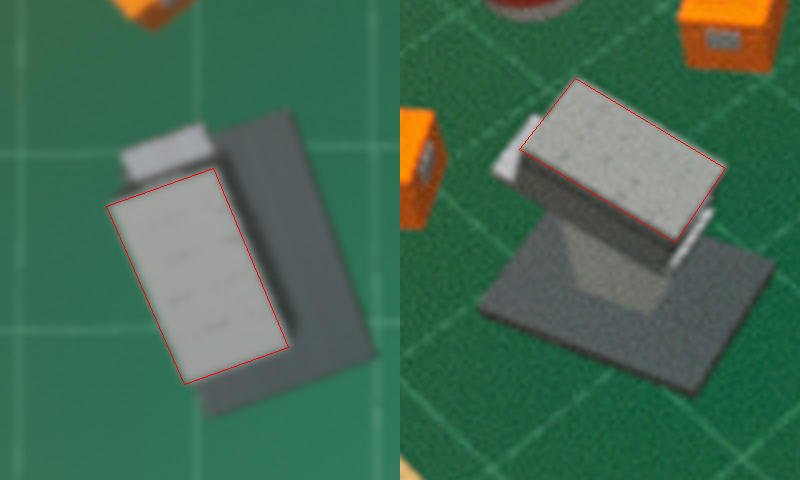

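End picture: the case top coincides with the predicted target outline in both views. It lies flat, centred and against the lip. Case a has not moved. Case c is hidden by the arm, but it was put back where it was lifted from.

```bash
python3 -c "
from workcell import manip; print(manip.sign_off())"
```

```text
the job is handed in; nothing more can be done
None
```

Handed in: case_b (about 6 N when lifted, so it holds the steel die) lies flat and centred on the sloped rest against the lip; case_c (about 2 N) was set back where it stood, though the arm hid it in the last picture; case_a was never touched; no verdict was returned.

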